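# Clear the soap scale and zero it

## Task

Zero the bench scale: with the fingertips, gently push the bar of soap that lies on the steel pan sideways until it rests wholly on the wooden curing board beside the pan. Then reach into the round well in front of the pan, press the sunken round tare key fully down, and let it spring back up. Do not pick up, pinch or tip the soap, leave the key in the square well unpressed, and do not disturb the other things standing about.

Things in the scene. Friction and masses are not known exactly. Their poses are not given: they have to be found in the camera images.
- soap: The loose bar of soap on the scale pan, cream, 80 (x) x 55 (y) x 35 (z) mm, about 0.15 kg. Origin at the centre of its underside, z up; its own x runs along its length.
- scale: The fixed bench scale. Origin on the table under the centre of the pan; z up. x points away from the key boxes towards the low display (50 mm tall) behind the pan. The flat steel pan is 200 x 200 mm, its top 45 mm above the table. The key boxes stand side by side against its -x side; the curing board and a tray lie against its +y and -y sides, which on which side varies.
- board: The fixed wooden curing board, lying beside the pan on its +y or its -y side, with the same heading as the scale. Its top is 43.5 mm above the table, 1.5 mm lower than the pan, across a 5 mm gap. 170 mm wide in y; in x it runs from -110 to +190 mm from its origin. Origin on the table below it, 190 mm from the pan's centre, level with it in x. Two cured bars stand at its far end, beyond x = +115 mm.
- tray: The fixed shallow plywood tray full of soap bars on the other side of the pan, 160 mm wide in y, in x from -100 to +180 mm from its origin, its bars' tops 44 mm above the table. Origin on the table, level in x with the centre of the pan.
- tare_top (a point): Centre of the top face of the tare key: a round cap 36 mm across, in a round well 48 mm across in the top of a plastic box 76 x 76 mm and 45 mm tall. The unpressed cap lies 16 mm below the box's rim, 29 mm above the table. The well is open upwards, its axis vertical.
- tare (a joint): Travel of the tare key in m: 0 up, 0.005 fully down. It springs back by itself; force about 1.4 N at the start of the travel and 5 N fully down.
- power_top (a point): Centre of the top face of the power key, not to be pressed: a square cap 36 mm wide in a square well 48 mm wide in a like box beside the tare key's; which box is left and which right varies. Same heights.
- power (a joint): Travel of the power key in m: 0 up, 0.005 fully down.
- bar_a: one of the two cured bars standing on edge at the far end of the board, 35 x 80 x 55 mm tall. Origin at the centre of its underside. A bystander.
- bar_b: the other cured bar standing on edge at the far end of the board, 35 x 60 x 55 mm tall. Origin at the centre of its underside. A bystander.
- stamp: turned wooden soap stamp standing on the table near the key boxes, 44 mm across, 60 mm tall. Origin at the centre of its underside. A bystander.
- brush: brush, 150 mm long, lying on the table near the key boxes. A bystander.
- bottle: white plastic bottle on the table, 60 mm across, 150 mm tall. Origin at the centre of its underside. A bystander.
- cup: aluminium cup on the table, 76 mm across, 80 mm tall. Origin at the centre of its underside. A bystander.
- jar: amber glass jar on the table, 70 mm across, 90 mm tall. Origin at the centre of its underside. A bystander.
Not all that is in view belongs to the job. What is shaped like the part that bears tare_top but blue or yellow is not meant.

How it is judged:
By the outcome, as a careful person would: the job done as asked, in the order asked, and still so for the second after the job is handed in, with the robot touching nothing.
It also fails if it takes over 48 s, if anything falls off the work surface, if the arm or the gripper's body presses on something with over 40 N, if the wrist force passes 120 N, or if a joint passes its speed limit or range.

## Robot

A 7-joint arm with a two-finger parallel gripper is mounted at the origin on the work surface. World frame = base frame: x ahead of the robot, y to its left, z up, the work surface at z = 0. Lengths are in m, angles in rad, forces in N, time in s.
With the tool pointing down it reaches from about 0.425 to 0.925 m from the base axis. Payload 6.8 kg.
Tool frame: the origin (TCP) lies on the front face of the gripper's body, between the roots of the fingers; the fingertips stand 73 mm ahead of it and the grasp point (between the pads) lies 54 mm ahead of it (bot.finger_overhang is the z of the fingertips in the tool frame, in m); z points along the fingers, y is the line along which they close (so a half turn about z gives the same grasp; the last joint's range is limited). The gripper opens to 85 mm and grips with 20 to 120 N. Pads are 22 mm wide; open, the fingers measure 114 mm over their backs; the gripper's body (76 mm by 85 mm) begins 54 mm behind the grasp point. The pads swing forward as they close: fully open they stand 13 mm farther back than shut.
Start: joints at [1.177, 0.477, 0.022, 1.555, -0.011, 1.109, -0.083], TCP at [0.19, -0.648, 0.304] pointing down, gripper open.
Joint ranges: [-2.96, 2.96], [-0.34, 2.1], [-1.41, 1.46], [0.24, 2.44], [-1.37, 4.51], [0.17, 1.92], [-2.96, 2.96]. Speed limits (rad/s): [2.39, 2.39, 3.14, 3.14, 3.14, 3.14, 3.14].

## Interface

Orientations are given as a unit quaternion [w, x, y, z].
In Python, from station import bot gives the robot as it stands.
- The arm moves only by the tool servo_tool, never from a script. Its argument "motion" is one flat list of numbers, 7 for each row, row after row: the shift along the tool's x, y, z as a fraction of full scale, then the turn, a rotation vector about the tool's x, y, z as a fraction of full scale, then the closure, from 0 (fully open) to 1 (shut). In form: [tx, ty, tz, ax, ay, az, gripper, tx, ty, tz, ax, ay, az, gripper, ...]. A call has 1 to 5 rows; each row shifts and turns the commanded pose from where the row before left it, along the tool's axes as they then stand; what a row does not reach is not made up. Full scale, the value 1, is 0.02 m for a shift and 0.15 rad for a turn. A row lasts 1/8 s, in which the tool goes at most 62.5 mm and 10.7 degrees, less where a joint would pass 70% of its speed; a pose out of reach is approached as far as the arm can. A call with a number of a shift or a turn outside -1 to 1 is refused whole. A call with a gripper value outside its range is refused whole. The fingers move at their own pace and stop on an object; "grip_force" is the grip in N (left out, the last holds). Time passes only in rows, so rows that do not move let the fingers close. It gives the time, the measured TCP pose, the force, the opening and the grip force at its end, in the units of the state.
- bot.get_obs(): the state, without advancing time (a new reading comes with each control period).
- bot.read_camera(name): name is "side" or "top" or "wrist"; returns the picture (420x560x3 uint8, red, green, blue); there is no depth.
- bot.get_calibration(name): a dict with "mtx" (3x3 intrinsics, pixels), "rvec" (rotation vector, rad) and "tvec" (3), from world to camera coordinates, as OpenCV has them. Camera axes: x right, y down, z forward; pixel columns grow to the right and rows downward; lengths in m; the calibration is good to about 2 mm. A picture is of the moment at which its call begins: read the wrist's pose just before it. get_calibration takes no time and is no camera call; for the wrist camera it gives the pose at the moment of the call.
- bot.hand_in(): hands the job in; it is judged then, once.
Trained networks look in the newest picture that a camera, given by its name, has taken for a name from the list of things; names that differ only in an ending like _2 or _b are one class to them, and where a whole thing is asked for, a point or a joint stands for the part that bears it (a point fixed in the world has none). Each returns a list of dicts, best first, with "p" (0 to 1); they miss things now and then, are a little off and sometimes report something else, mostly with a low value. They report only what shows in the picture. A call takes as long as a camera call. They do not tell look-alikes from the thing itself.
- bot.boxes_of(camera, name): "uv" ([column, row] in pixels, amid what is visible of it).
The state is a dict: "t": time; "q": joint angles; "joint_vel": joint speeds; "joint_torque": joint torques, N m; "eef_pos": TCP position; "tool_rot": TCP orientation; "contact_force": force on the tool from outside, world axes, zero at the start; "torque": the same for the moment, N m; "gripper_width": opening from 0.0 (shut) to 1.0 (fully open); "grasp_force": force on a finger pad.
Only numpy, scipy, OpenCV 4.12 (cv2) and the standard library are available. Lean on these libraries where they do the work, as an engineer would, in place of code of your own. Each camera call takes 0.05 s, during which the arm holds its last target. There are 200 camera calls.

## Working session

There is one attempt and no reset: what is moved stays moved. The work goes in short steps, Python scripts to look and compute and a tool call to move; the robot and the scene stay as the last step left them, time stands still between calls to the robot, and variables do not carry over. Pictures are saved under pics/ and viewed, at most 10 in all, crops included, and the job is handed in when it is done.

Besides the shell and the picture viewer there is one more tool, called after "Emit:" as name(argument=value, ...) on one line, values as JSON. servo_tool: Moves the arm, as the interface text tells. Shift numbers are shares of 0.02 m and turn numbers shares of 0.15 rad, none past 1 either way. Its arguments: {"type":"object","properties":{"motion":{"type":"array","items":{"type":"number","minimum":-1,"maximum":1}},"grip_force":{"type":"number"}},"required":["motion"]}

```bash
mkdir -p pics; ls
cat > h.py <<'E'
import numpy as np, cv2
from station import bot
def ray(cam,uv,z,cal=None):
    c=cal or bot.get_calibration(cam)
    R=cv2.Rodrigues(np.array(c["rvec"],float))[0];t=np.array(c["tvec"],float).ravel()
    d=R.T@np.linalg.inv(np.array(c["mtx"]))@np.array([uv[0],uv[1],1.]);o=-R.T@t
    return o+d*(z-o[2])/d[2]
def proj(cam,P):
    c=bot.get_calibration(cam)
    return cv2.projectPoints(np.array(P,float).reshape(-1,3),np.array(c["rvec"],float),np.array(c["tvec"],float),np.array(c["mtx"],float),None)[0].reshape(-1,2)
def save(cam,f):
    im=bot.read_camera(cam);cv2.imwrite("pics/"+f,im[:,:,::-1]);return im
E
python3 - <<'E'
from h import *
a=save("top","top1.png");b=save("side","side1.png")
o=bot.get_obs();print(o["t"],o["eef_pos"],o["tool_rot"],o["gripper_width"])
Z=dict(soap=.08,tare_top=.03,power_top=.03,scale=.045,board=.0435,tray=.044,stamp=.06,brush=.02,bottle=.15)
for c in("top","side"):
  for n in ("soap","tare_top","power_top","scale","board","tray","stamp","brush"):
    for r in bot.boxes_of(c,n)[:3]: print(c,n,round(r["p"],2),np.round(r["uv"]),np.round(ray(c,r["uv"],Z[n])[:2],3))
E
```

```text
pics
0.1 [ 0.19019981 -0.6472306   0.30303565] [-7.99842347e-04  9.89804184e-01  1.42432475e-01 -1.68154617e-04] 1.003255139798597
top soap 0.61 [281. 186.] [ 0.623 -0.013]
top tare_top 0.58 [216. 276.] [0.34  0.181]
top power_top 0.62 [284. 236.] [ 0.47  -0.029]
top power_top 0.46 [224. 239.] [0.456 0.16 ]
top scale 0.83 [272. 183.] [0.636 0.014]
top scale 0.62 [353. 145.] [ 0.765 -0.242]
top scale 0.58 [427. 220.] [ 0.531 -0.481]
top board 0.72 [336. 191.] [ 0.615 -0.192]
top tray 0.71 [223. 179.] [0.644 0.169]
top stamp 0.51 [223. 240.] [0.453 0.16 ]
top brush 0.76 [337. 242.] [ 0.456 -0.199]
side soap 0.63 [256. 194.] [0.61  0.009]
side soap 0.5 [304. 217.] [0.471 0.075]
side tare_top 0.44 [302. 218.] [0.48  0.032]
side tare_top 0.24 [225. 137.] [ 0.768 -0.295]
side scale 0.84 [241. 210.] [0.648 0.04 ]
side board 0.64 [262. 157.] [ 0.628 -0.196]
side tray 0.96 [226. 257.] [0.654 0.208]
side tray 0.24 [323. 169.] [ 0.438 -0.164]
side stamp 0.65 [304. 254.] [0.46  0.185]
side brush 0.62 [323. 172.] [ 0.437 -0.178]
```

View pics/top1.png

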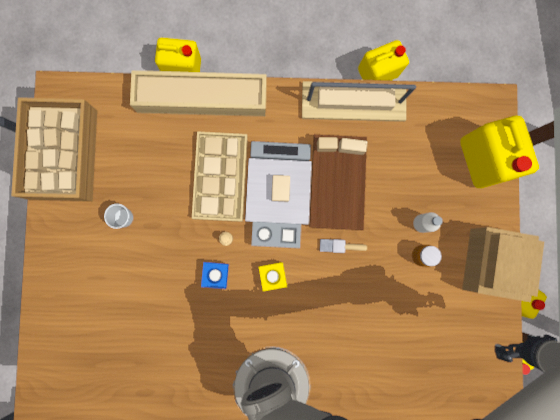

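View pics/side1.png

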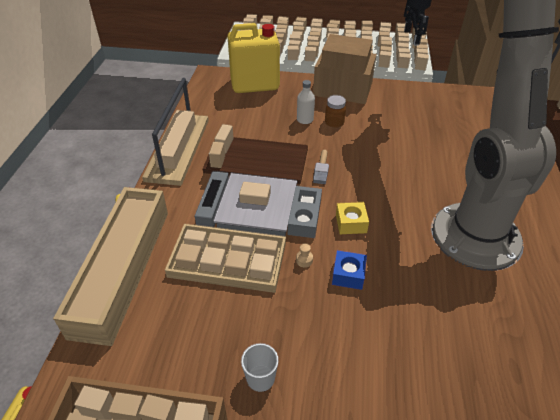

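Top view: the round wells are grey (264,234), blue (215,275) and yellow (272,277). The square well is at (288,236). The description picks the grey box. The board is to the right, on the -y side. I'll check with a close crop.

Run:
```python
import cv2
t=cv2.imread("pics/top1.png")[125:255,185:375];s=cv2.imread("pics/side1.png")[125:295,160:345]
t=cv2.resize(t,None,fx=4.2,fy=4.2,interpolation=cv2.INTER_CUBIC);cv2.imwrite("pics/c1.png",t)
s=cv2.resize(s,None,fx=3.5,fy=3.5,interpolation=cv2.INTER_CUBIC);cv2.imwrite("pics/c2.png",s)
```

```text
(no output)
```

View pics/c1.png

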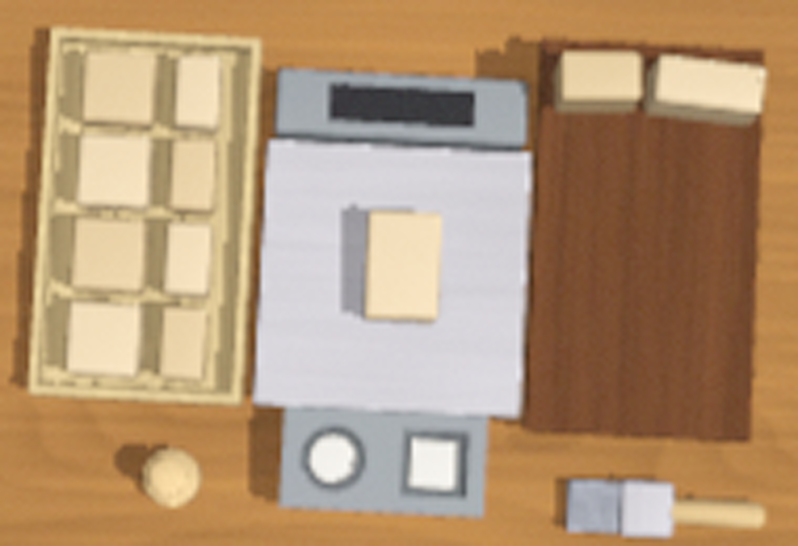

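View pics/c2.png

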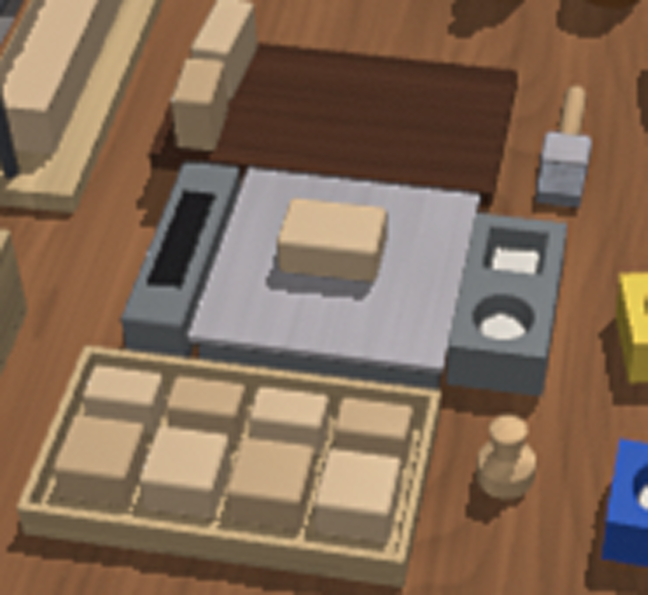

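The crops confirm it: the grey round well is at crop (332,458) and the square one at (435,464). The pan, soap and board corners are readable.

Run:
```python
from h import *
f=lambda p,z:ray("top",((p[0]+.5)/4.2-.5+185,(p[1]+.5)/4.2-.5+125),z)
g=lambda p,z:ray("side",((p[0]+.5)/3.5-.5+160,(p[1]+.5)/3.5-.5+125),z)
def show(n,P):
    P=np.array(P)[:,:2];print(n,P.round(3).tolist(),"c",P.mean(0).round(4))
    if len(P)>2: print("  edges",[(np.linalg.norm(P[i-1]-P[i]).round(3),np.degrees(np.arctan2(*(P[i]-P[i-1])[::-1])).round(1)) for i in range(len(P))])
show("pan top",[f(p,.045) for p in[(270,140),(531,152),(521,417),(253,403)]])
show("pan side",[g(p,.045) for p in[(246,168),(480,194),(444,370),(190,340)]])
show("soap top",[f(p,.08) for p in[(370,209),(441,212),(437,321),(365,318)]])
show("soap side",[g(p,.08) for p in[(291,199),(387,206),(380,252),(279,241)]])
show("board",[f(p,.0435) for p in[(525,430),(750,440),(763,52),(541,40)]])
show("round",[f((332,458),.029),f((333,458),.045)]);show("sq",[f((435,464),.029)])
show("round side",[g((503,317),.045)])
show("keybox",[f(p,.045) for p in[(284,408),(487,416),(485,516),(280,507)]])
show("keyboxs",[g(p,.045) for p in[(478,212),(567,222),(545,390),(448,375)]])
show("stamp",[f((172,476),.06)]);show("bars",[f(p,.055+.0435) for p in[(556,100),(640,102),(647,110),(763,115)]])
o=bot.get_obs();print(o["tool_rot"])
R=cv2.Rodrigues(np.zeros(3))[0]
from scipy.spatial.transform import Rotation as Ro
w=o["tool_rot"];print(Ro.from_quat([w[1],w[2],w[3],w[0]]).as_matrix().round(3), bot.finger_overhang)
```

```text
pan top [[0.714, 0.089], [0.71, -0.109], [0.509, -0.105], [0.515, 0.096]] c [ 0.6122 -0.0075]
  edges [(np.float64(0.2), np.float64(-2.1)), (np.float64(0.198), np.float64(-91.1)), (np.float64(0.201), np.float64(178.8)), (np.float64(0.201), np.float64(88.4))]
pan side [[0.711, -0.107], [0.51, -0.103], [0.514, 0.098], [0.711, 0.095]] c [ 0.6113 -0.0045]
  edges [(np.float64(0.202), np.float64(-90.2)), (np.float64(0.201), np.float64(178.7)), (np.float64(0.201), np.float64(88.8)), (np.float64(0.197), np.float64(-0.9))]
soap top [[0.658, 0.012], [0.657, -0.04], [0.577, -0.039], [0.577, 0.014]] c [ 0.6175 -0.0133]
  edges [(np.float64(0.081), np.float64(-1.3)), (np.float64(0.052), np.float64(-90.9)), (np.float64(0.081), np.float64(179.1)), (np.float64(0.053), np.float64(89.0))]
soap side [[0.656, -0.037], [0.578, -0.04], [0.576, 0.014], [0.656, 0.013]] c [ 0.6164 -0.0126]
  edges [(np.float64(0.049), np.float64(-89.9)), (np.float64(0.078), np.float64(-178.0)), (np.float64(0.053), np.float64(92.9)), (np.float64(0.08), np.float64(-0.8))]
board [[0.5, -0.108], [0.496, -0.278], [0.793, -0.285]
[... 610 characters left out ...]
yboxs [[0.509, -0.081], [0.435, -0.079], [0.437, 0.107], [0.51, 0.102]] c [0.4726 0.0125]
  edges [(np.float64(0.183), np.float64(-90.5)), (np.float64(0.074), np.float64(178.7)), (np.float64(0.186), np.float64(89.4)), (np.float64(0.074), np.float64(-3.7))]
stamp [[0.459, 0.153]] c [0.4586 0.1535]
bars [[0.74, -0.122], [0.74, -0.184], [0.734, -0.189], [0.733, -0.275]] c [ 0.7366 -0.1924]
  edges [(np.float64(0.153), np.float64(87.4)), (np.float64(0.062), np.float64(-89.8)), (np.float64(0.008), np.float64(-138.0)), (np.float64(0.085), np.float64(-90.9))]
[8.25576834e-06 9.89808228e-01 1.42406713e-01 2.34803990e-05]
[[ 0.959  0.282  0.   ]
 [ 0.282 -0.959 -0.   ]
 [ 0.     0.    -1.   ]] 0.0726
```

Emit:
servo_tool(motion=[0, 0, 0, 0, 0, -1, 0.53, 0, 0, 0, 0, 0, -1, 0.53, 0, 0, 0, 0, 0, -1, 0.53, 0, 0, 0, 0, 0, -1, 0.53, 0, 0, 0, 0, 0, -1, 0.53], grip_force=20)

```text
t: 1.52
eef_pos: [0.1903, -0.6476, 0.3039]
tool_rot: [0.0, 0.868, 0.497, -0.0]
contact_force: [-0.2, -0.4, 0.1]
gripper_width: 0.468
grasp_force: 0.0
```

Emit:
servo_tool(motion=[0, 0, 0, 0, 0, -1, 0.53, 0, 0, 0, 0, 0, -1, 0.53, 0, 0, 0, 0, 0, -1, 0.53, 0, 0, 0, 0, 0, -0.44, 0.53, 0.5, 0.5, 0, 0, 0, 0, 0.53])

```text
t: 2.15
eef_pos: [0.1995, -0.6382, 0.3037]
tool_rot: [-0.0, 0.715, 0.699, -0.0]
contact_force: [-0.2, 0.7, -0.2]
gripper_width: 0.465
grasp_force: 0.0
```

Emit:
servo_tool(motion=[1, 1, 0, 0, 0, 0, 0.53, 1, 1, 0, 0, 0, 0, 0.53, 1, 1, 0, 0, 0, 0, 0.53, 1, 1, 0, 0, 0, 0, 0.53, 1, 1, 0, 0, 0, 0, 0.53])

```text
t: 2.78
eef_pos: [0.3039, -0.5381, 0.3041]
tool_rot: [0.0, 0.714, 0.7, 0.0]
contact_force: [0.3, 0.1, 0.1]
gripper_width: 0.472
grasp_force: 0.0
```

Emit:
servo_tool(motion=[1, 1, 0, 0, 0, 0, 0.53, 1, 1, 0, 0, 0, 0, 0.53, 1, 1, 0, 0, 0, 0, 0.53, 1, 1, 0, 0, 0, 0, 0.53, 1, 1, 0, 0, 0, 0, 0.53])

```text
t: 3.4
eef_pos: [0.4055, -0.4399, 0.3041]
tool_rot: [0.0, 0.714, 0.7, 0.0]
contact_force: [0.7, -0.8, 0.2]
gripper_width: 0.471
grasp_force: 0.0
```

Emit:
servo_tool(motion=[1, 0.5, 0, 0, 0, 0, 0.53, 1, 0.5, 0, 0, 0, 0, 0.53, 1, 0.5, 0, 0, 0, 0, 0.53, 1, 0.5, 0, 0, 0, 0, 0.53, 1, 0.5, 0, 0, 0, 0, 0.53])

```text
t: 4.03
eef_pos: [0.4568, -0.3408, 0.304]
tool_rot: [0.0, 0.714, 0.7, 0.0]
contact_force: [-0.1, 1.1, 0.0]
gripper_width: 0.472
grasp_force: 0.0
```

Emit:
servo_tool(motion=[1, 0.5, 0, 0, 0, 0, 0.53, 1, 0.5, 0, 0, 0, 0, 0.53, 1, 0.5, 0, 0, 0, 0, 0.53, 1, 0.5, 0, 0, 0, 0, 0.53, 1, 0.5, 0, 0, 0, 0, 0.53])

```text
t: 4.65
eef_pos: [0.5084, -0.2417, 0.3041]
tool_rot: [0.0, 0.714, 0.7, 0.0]
contact_force: [-0.4, 0.1, 0.5]
gripper_width: 0.471
grasp_force: 0.0
```

Emit:
servo_tool(motion=[1, 0.5, 0, 0, 0, 0, 0.53, 1, 0.5, 0, 0, 0, 0, 0.53, 1, 0.5, 0, 0, 0, 0, 0.53, 1, 0.5, 0, 0, 0, 0, 0.53, 1, 0.5, 0, 0, 0, 0, 0.53])

```text
t: 5.28
eef_pos: [0.5601, -0.1428, 0.304]
tool_rot: [0.0, 0.714, 0.7, 0.0]
contact_force: [-0.1, 0.5, -0.5]
gripper_width: 0.468
grasp_force: 0.0
```

Emit:
servo_tool(motion=[1, 0.4, 0, 0, 0, 0, 0.53, 1, 0.4, 0, 0, 0, 0, 0.53, 1, 0.4, 0, 0, 0, 0, 0.53, 1, 0.4, 0, 0, 0, 0, 0.53, 1, 0.4, 0, 0, 0, 0, 0.53])

```text
t: 5.9
eef_pos: [0.6019, -0.0436, 0.3041]
tool_rot: [0.0, 0.714, 0.7, 0.0]
contact_force: [-0.1, 1.0, 0.1]
gripper_width: 0.47
grasp_force: 0.0
```

Emit:
servo_tool(motion=[1, 0, 0, 0, 0, 0, 0.53, 1, 0, 0, 0, 0, 0, 0.53, 1, 0, 0, 0, 0, 0, 0.53, 1, 0, 0, 0, 0, 0, 0.53, 0, 0, 0, 0, 0, 0, 0.53])

```text
t: 6.52
eef_pos: [0.6032, 0.0371, 0.3041]
tool_rot: [-0.0, 0.713, 0.702, 0.0]
contact_force: [0.3, -0.3, 0.3]
gripper_width: 0.466
grasp_force: 0.0
```

Emit:
servo_tool(motion=[0.9, 0.75, 0, 0, 0, 0, 0.53, 0, 0, 1, 0, 0, 0, 0.53, 0, 0, 1, 0, 0, 0, 0.53, 0, 0, 1, 0, 0, 0, 0.53, 0, 0, 1, 0, 0, 0, 0.53])

```text
t: 7.15
eef_pos: [0.6181, 0.0515, 0.2219]
tool_rot: [-0.0, 0.714, 0.7, -0.001]
contact_force: [-0.2, -0.1, -0.3]
gripper_width: 0.467
grasp_force: 0.0
```

Emit:
servo_tool(motion=[0, 0, 1, 0, 0, 0, 0.53, 0, 0, 1, 0, 0, 0, 0.53, 0, 0, 1, 0, 0, 0, 0.53, 0, 0, 0.5, 0, 0, 0, 0.53, 0, 0, 0, 0, 0, 0, 0.53])

```text
t: 7.78
eef_pos: [0.6184, 0.0523, 0.1531]
tool_rot: [-0.0, 0.714, 0.7, -0.0]
contact_force: [0.8, 1.1, 0.9]
gripper_width: 0.47
grasp_force: 0.0
```

Run:
```python
from h import *
s=save("side","s2.png");w=save("wrist","w2.png")
im=np.hstack([cv2.resize(s[100:310,140:380,::-1],(400,350)),cv2.resize(w[:,:,::-1],(400,350))]);cv2.imwrite("pics/m2.png",im)
```

```text
(no output)
```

View pics/m2.png

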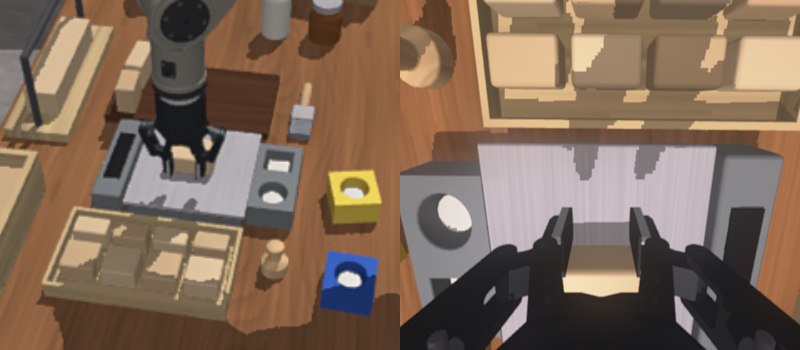

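The picture shows the fingers on the +y side of the soap, inside its length. The round well is at wrist-image left. I'll lower and push gently.

Emit:
servo_tool(motion=[0, 0, 0.7, 0, 0, 0, 0.53, 0, 0, 0.7, 0, 0, 0, 0.53, -0.4, 0, 0, 0, 0, 0, 0.53, -0.4, 0, 0, 0, 0, 0, 0.53, -0.3, 0, 0, 0, 0, 0, 0.53])

```text
t: 8.5
eef_pos: [0.6186, 0.0292, 0.1262]
tool_rot: [0.0, 0.714, 0.7, 0.0]
contact_force: [-0.6, 0.2, -0.5]
gripper_width: 0.471
grasp_force: 0.0
```

Emit:
servo_tool(motion=[-0.3, 0, 0, 0, 0, 0, 0.53, -0.3, 0, 0, 0, 0, 0, 0.53, -0.3, 0, 0, 0, 0, 0, 0.53, -0.3, 0, 0, 0, 0, 0, 0.53, -0.3, 0, 0, 0, 0, 0, 0.53])

```text
t: 9.12
eef_pos: [0.6178, 0.0002, 0.126]
tool_rot: [0.0, 0.714, 0.7, 0.0]
contact_force: [0.8, 1.9, 1.2]
gripper_width: 0.471
grasp_force: 1.1
```

Run:
```python
from h import *
s=save("side","s3.png");w=save("wrist","w3.png")
im=np.hstack([cv2.resize(s[100:310,140:380,::-1],(400,350)),cv2.resize(w[:,:,::-1],(400,350))]);cv2.imwrite("pics/m3.png",im)
```

```text
(no output)
```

View pics/m3.png

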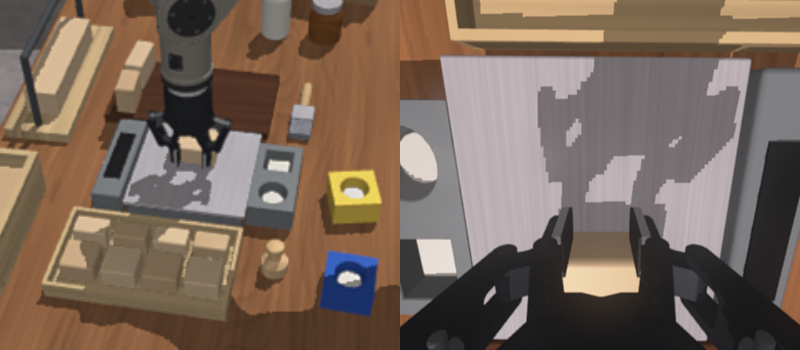

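Force is light and the fingertips are behind the soap. I'll continue the push.

Emit:
servo_tool(motion=[-0.3, 0, 0, 0, 0, 0, 0.53, -0.3, 0, 0, 0, 0, 0, 0.53, -0.3, 0, 0, 0, 0, 0, 0.53, -0.3, 0, 0, 0, 0, 0, 0.53, -0.3, 0, 0, 0, 0, 0, 0.53])

```text
t: 9.85
eef_pos: [0.617, -0.0303, 0.1258]
tool_rot: [-0.0, 0.714, 0.7, -0.0]
contact_force: [0.8, 0.9, -1.6]
gripper_width: 0.472
grasp_force: 0.5
```

Emit:
servo_tool(motion=[-0.3, 0, 0, 0, 0, 0, 0.53, -0.3, 0, 0, 0, 0, 0, 0.53, -0.3, 0, 0, 0, 0, 0, 0.53, -0.3, 0, 0, 0, 0, 0, 0.53, -0.3, 0, 0, 0, 0, 0, 0.53])

```text
t: 10.48
eef_pos: [0.6166, -0.0599, 0.126]
tool_rot: [0.0, 0.714, 0.7, 0.0]
contact_force: [0.2, 1.3, -0.4]
gripper_width: 0.469
grasp_force: 0.6
```

Run:
```python
from h import *
save("side","s4.png");save("wrist","w4.png");save("top","t4.png")
for c in("top","side"):
    for r in bot.boxes_of(c,"soap")[:2]: print(c,round(r["p"],2),np.round(r["uv"]),np.round(ray(c,r["uv"],.079)[:2],3))
s,w,t=[cv2.imread("pics/"+n) for n in("s4.png","w4.png","t4.png")]
cv2.imwrite("pics/m4.png",np.hstack([cv2.resize(s[100:310,140:380],(400,350)),cv2.resize(t[120:260,200:360],(400,350))]))
```

```text
(no output)
```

View pics/m4.png

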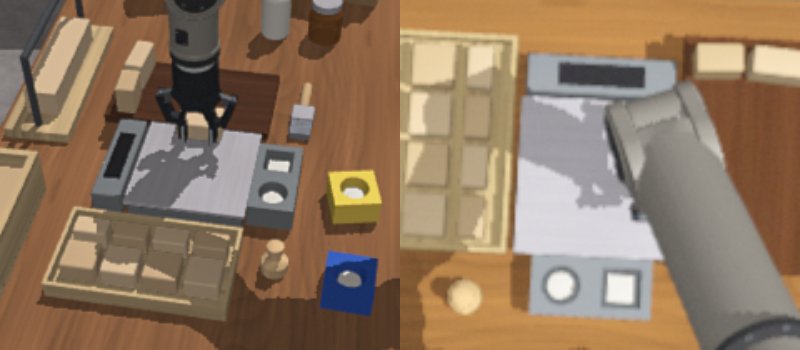

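The soap is moving ahead of the fingers and sits flat, near the pan edge. I'll push on.

Emit:
servo_tool(motion=[-0.3, 0, 0, 0, 0, 0, 0.53, -0.3, 0, 0, 0, 0, 0, 0.53, -0.3, 0, 0, 0, 0, 0, 0.53, -0.3, 0, 0, 0, 0, 0, 0.53, -0.3, 0, 0, 0, 0, 0, 0.53])

```text
t: 11.35
eef_pos: [0.6158, -0.0904, 0.1257]
tool_rot: [-0.0, 0.714, 0.7, -0.0]
contact_force: [0.3, 1.3, -1.0]
gripper_width: 0.469
grasp_force: 0.4
```

Emit:
servo_tool(motion=[-0.3, 0, 0, 0, 0, 0, 0.53, -0.3, 0, 0, 0, 0, 0, 0.53, -0.3, 0, 0, 0, 0, 0, 0.53, -0.3, 0, 0, 0, 0, 0, 0.53, -0.3, 0, 0, 0, 0, 0, 0.53])

```text
t: 11.98
eef_pos: [0.6154, -0.12, 0.1259]
tool_rot: [-0.0, 0.714, 0.7, 0.0]
contact_force: [0.7, 1.0, -0.5]
gripper_width: 0.468
grasp_force: 0.4
```

Emit:
servo_tool(motion=[-0.3, 0, 0, 0, 0, 0, 0.53, -0.3, 0, 0, 0, 0, 0, 0.53, -0.3, 0, 0, 0, 0, 0, 0.53, -0.3, 0, 0, 0, 0, 0, 0.53, -0.2, 0, 0, 0, 0, 0, 0.53])

```text
t: 12.6
eef_pos: [0.6149, -0.1481, 0.1259]
tool_rot: [0.0, 0.714, 0.7, -0.0]
contact_force: [0.5, 0.5, -0.5]
gripper_width: 0.474
grasp_force: 0.4
```

Emit:
servo_tool(motion=[0.5, 0, 0, 0, 0, 0, 0.53, 1, 0, 0, 0, 0, 0, 0.53, 1, 0, -0.5, 0, 0, 0, 0.53, 0, 0, -1, 0, 0, 0, 0.53, 0, 0, -1, 0, 0, 0, 0.53])

```text
t: 13.22
eef_pos: [0.6163, -0.0976, 0.178]
tool_rot: [0.001, 0.714, 0.701, 0.0]
contact_force: [0.1, -0.4, 0.6]
gripper_width: 0.471
grasp_force: 0.0
```

Emit:
servo_tool(motion=[0, 0, -1, 0, 0, 0, 1, 1, -1, -0.5, 0, 0, 0, 1, 1, -1, 0, 0, 0, 0, 1, 1, -1, 0, 0, 0, 0, 1, 1, -1, 0, 0, 0, 0, 1])

```text
t: 13.85
eef_pos: [0.5371, -0.0164, 0.2072]
tool_rot: [0.001, 0.714, 0.7, 0.0]
contact_force: [-1.1, 0.9, 0.8]
gripper_width: 0.002
grasp_force: 0.0
```

Emit:
servo_tool(motion=[1, -1, 0, 0, 0, 0, 1, 1, -1, 0, 0, 0, 0, 1, 0.7, -1, 0, 0, 0, 0, 1, 0, 0, 0, 0, 0, 0, 1, 0, 0, 0, 0, 0, 0, 1])

```text
t: 14.48
eef_pos: [0.4794, 0.0381, 0.2067]
tool_rot: [0.001, 0.714, 0.7, 0.0]
contact_force: [-0.9, 0.4, 0.3]
gripper_width: 0.002
grasp_force: 0.0
```

Run:
```python
from h import *
save("side","s5.png");save("wrist","w5.png");save("top","t5.png")
o=bot.get_obs();print(o["t"],o["eef_pos"],o["gripper_width"],o["contact_force"])
for c in("top","side"):
    for r in bot.boxes_of(c,"soap")[:2]: print(c,round(r["p"],2),np.round(r["uv"]),np.round(ray(c,r["uv"],.079)[:2],3))
for r in bot.boxes_of("wrist","tare_top")[:3]: print(r["p"],r["uv"],ray("wrist",r["uv"],.029))
s,w,t=[cv2.imread("pics/"+n) for n in("s5.png","w5.png","t5.png")]
cv2.imwrite("pics/m5.png",np.hstack([np.vstack([cv2.resize(s[100:310,140:380],(340,280)),cv2.resize(t[120:260,200:370],(340,280))]),cv2.resize(w,(440,560))]))
```

```text
14.625 [0.47919899 0.03823362 0.2061254 ] 0.0008841833589164425 [-0.17709774 -0.68518308  0.49728066]
top 0.94 [335. 191.] [ 0.612 -0.181]
top 0.73 [328. 143.] [ 0.761 -0.157]
side 0.91 [264. 158.] [ 0.615 -0.15 ]
0.9 [126.3, 246.1] [0.3427878  0.00589278 0.029     ]
0.85 [87.3, 15.8] [0.34368168 0.18261808 0.029     ]
0.65 [277.1, 209.9] [0.47499619 0.03620585 0.029     ]
```

View pics/m5.png

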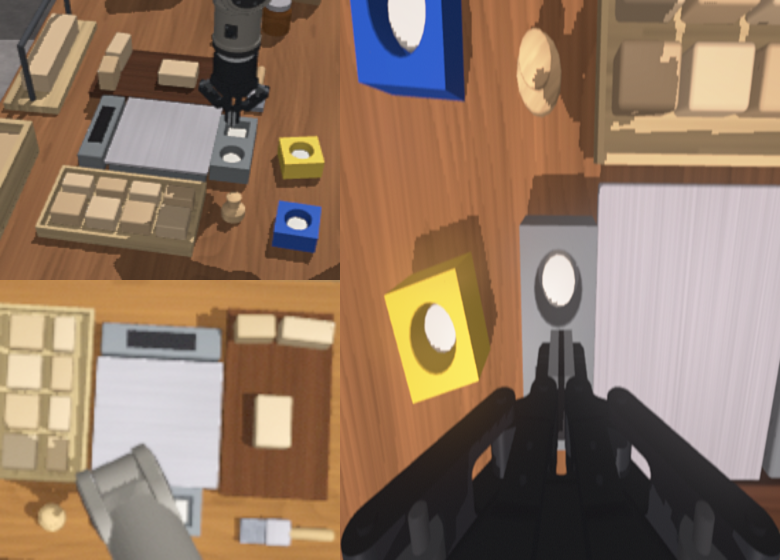

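The soap lies wholly on the board at about (0.613,-0.18), with nothing else disturbed. The wrist camera puts the tare key at (0.475,0.036), which agrees with the other views. I'll descend.

Emit:
servo_tool(motion=[-0.1, -0.2, 1, 0, 0, 0, 1, 0, 0, 1, 0, 0, 0, 1, 0, 0, 1, 0, 0, 0, 1, 0, 0, 0.8, 0, 0, 0, 1, 0, 0, 0, 0, 0, 0, 1])

```text
t: 15.4
eef_pos: [0.4738, 0.037, 0.1289]
tool_rot: [-0.001, 0.714, 0.7, -0.001]
contact_force: [-0.7, 0.9, -0.5]
gripper_width: 0.002
grasp_force: 0.0
```

Emit:
servo_tool(motion=[0, 0, 0.2, 0, 0, 0, 1, 0, 0, 0.2, 0, 0, 0, 1, 0, 0, 0.2, 0, 0, 0, 1, 0, 0, 0, 0, 0, 0, 1])

```text
t: 15.9
eef_pos: [0.4743, 0.0371, 0.1177]
tool_rot: [-0.0, 0.714, 0.7, -0.0]
contact_force: [-1.3, 0.4, -0.4]
gripper_width: 0.001
grasp_force: 0.0
```

Emit:
servo_tool(motion=[-0.04, 0.05, 0.2, 0, 0, 0, 1, 0, 0, 0.2, 0, 0, 0, 1, 0, 0, 0.2, 0, 0, 0, 1, 0, 0, 0.1, 0, 0, 0, 1, 0, 0, 0, 0, 0, 0, 1])

```text
t: 16.52
eef_pos: [0.4752, 0.0363, 0.1037]
tool_rot: [-0.0, 0.714, 0.7, -0.0]
contact_force: [-0.2, -0.5, -0.3]
gripper_width: -0.002
grasp_force: 0.0
```

Emit:
servo_tool(motion=[0, 0, 0.1, 0, 0, 0, 1, 0, 0, 0.1, 0, 0, 0, 1, 0, 0, 0, 0, 0, 0, 1])

```text
t: 16.9
eef_pos: [0.4756, 0.0363, 0.1]
tool_rot: [0.0, 0.714, 0.7, 0.0]
contact_force: [0.4, -0.0, 3.5]
gripper_width: -0.001
grasp_force: 1.2
```

Emit:
servo_tool(motion=[0, 0, 0.1, 0, 0, 0, 1, 0, 0, 0, 0, 0, 0, 1])

```text
t: 17.15
eef_pos: [0.4755, 0.0363, 0.098]
tool_rot: [0.0, 0.714, 0.7, 0.0]
contact_force: [0.3, 0.0, 4.4]
gripper_width: -0.001
grasp_force: 1.9
```

Emit:
servo_tool(motion=[0, 0, 0.1, 0, 0, 0, 1, 0, 0, 0, 0, 0, 0, 1])

```text
t: 17.4
eef_pos: [0.4756, 0.0364, 0.0966]
tool_rot: [0.0, 0.714, 0.7, 0.0]
contact_force: [-3.0, -1.0, 12.5]
gripper_width: 0.004
grasp_force: 6.4
```

Emit:
servo_tool(motion=[0, 0, 0.03, 0, 0, 0, 1, 0, 0, 0, 0, 0, 0, 1])

```text
t: 17.65
eef_pos: [0.4756, 0.0364, 0.0964]
tool_rot: [0.001, 0.714, 0.7, -0.0]
contact_force: [-4.6, -1.5, 19.6]
gripper_width: -0.0
grasp_force: 9.9
```

Emit:
servo_tool(motion=[0, 0, -0.2, 0, 0, 0, 1, 0, 0, -0.3, 0, 0, 0, 1, 0, 0, -0.5, 0, 0, 0, 1, 0, 0, -1, 0, 0, 0, 1, 0, 0, -1, 0, 0, 0, 1])

```text
t: 18.27
eef_pos: [0.4751, 0.0362, 0.156]
tool_rot: [-0.0, 0.714, 0.7, -0.0]
contact_force: [0.8, 0.4, 0.1]
gripper_width: -0.0
grasp_force: 0.0
```

Emit:
servo_tool(motion=[0, 0, -1, 0, 0, 0, 1, 0, 0, -1, 0, 0, 0, 1, 0, 0, -1, 0, 0, 0, 1, 0, 0, 0, 0, 0, 0, 1, 0, 0, 0, 0, 0, 0, 1])

```text
t: 18.9
eef_pos: [0.4749, 0.0361, 0.2148]
tool_rot: [-0.0, 0.714, 0.7, -0.0]
contact_force: [0.1, -0.0, 0.5]
gripper_width: 0.003
grasp_force: 0.0
```

Run:
```python
from h import *
save("side","s6.png");save("wrist","w6.png");save("top","t6.png")
for r in bot.boxes_of("top","soap")[:1]: print(r["uv"],np.round(ray("top",r["uv"],.079)[:2],3))
s,w,t=[cv2.imread("pics/"+n) for n in("s6.png","w6.png","t6.png")]
cv2.imwrite("pics/m6.png",np.hstack([np.vstack([cv2.resize(s[100:310,140:380],(340,280)),cv2.resize(t[120:260,200:370],(340,280))]),cv2.resize(w,(440,560))]))
```

```text
[335.9, 189.1] [ 0.618 -0.185]
```

View pics/m6.png

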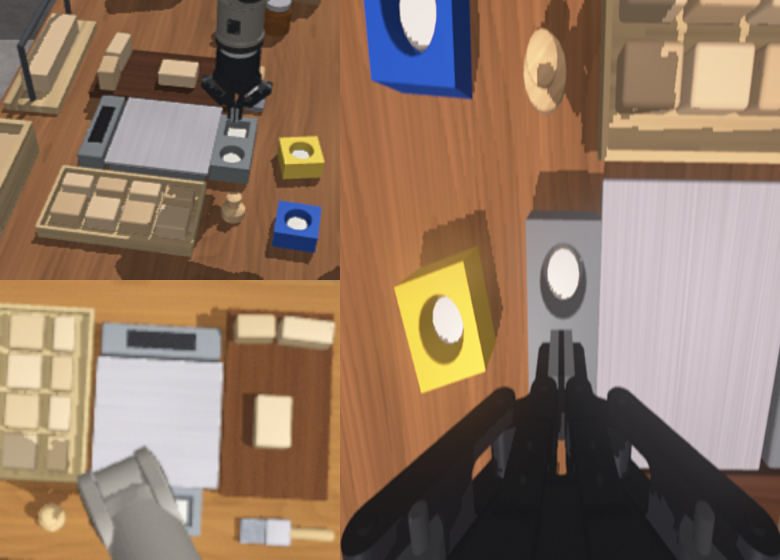

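The soap is on the board, the key is back up, and the arm is clear with nothing disturbed.

```bash
python3 -c "
from station import bot
print(bot.hand_in())"
```

```text
the job is handed in; nothing more can be done
None
```

I pushed the soap wholly onto the curing board, pressed the round tare key fully down and let it spring back, and handed the job in at about 19 s with nothing else touched.

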